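Make up the felling kit and the saw service kit

TASK

Make up the two saw kits from the stock on the bench: the felling kit in the red tray is the yellow wedge, lying in the long compartment, and the green oil bottle, standing in either small one; the service kit in the blue tray is the plug spanner, lying in the long compartment, and the red oil bottle, standing, and the spark plug, lying, one in each small compartment. Set each thing down on the tray's floor rather than dropping it in. The white bottle and the air filter are not wanted: leave them as they stand.

Things in the scene. Friction and masses are not known exactly. Their poses are not given: they have to be found in the camera images.
- red_tray: Fixed red sheet-steel tray, 186 (x) x 190 (y) mm, 30 mm high; walls and floor 3 mm. Origin: centre of its underside; z up. Long compartment: 180 (x) x 105 (y) mm inside, centred at x 0, y +39.5 mm. Two small ones: 88.5 (x) x 76 (y) mm, centred at y -54 and x +45.75 or -45.75 mm. In either of two places on the left half of the bench, up to 0.15 rad askew. Felling kit.
- blue_tray: Fixed blue sheet-steel tray, 186 (x) x 190 (y) mm, 30 mm high; walls and floor 3 mm. Origin: centre of its underside; z up. Long compartment: 180 (x) x 105 (y) mm inside, centred at x 0, y +39.5 mm. Two small ones: 88.5 (x) x 76 (y) mm, centred at y -54 and x +45.75 or -45.75 mm. In either of two places on the left half of the bench, up to 0.15 rad askew. Service kit.
- wedge: Yellow plastic felling wedge lying flat, 120 mm long (x), 50 mm wide (y), 24 mm high at its thick end (-x), tapering straight to 3 mm at its thin end (+x); its long sides are upright and parallel. About 90 g; centre of mass 20 mm from the origin towards the thick end. Origin: centre of its underside; z up.
- plug_spanner: Steel T-shaped plug spanner, lying, 144 mm long. Socket tube 24 mm across, 60 mm long, lies along y at the -x end (axis at x -60 mm, 12 mm up). From its middle a 10 mm round bar runs along x, its axis 12 mm up at x -60, 6 mm up at x +58, to a blade at x +72. 0.2 kg, centre of mass near x -30, bar axis there 10.5 mm up. Origin: mid-length, on the plane it lies on; z up.
- spark_plug: Spark plug lying along its x axis: steel hexagon from x -8.5 to +8.5 mm (20.8 mm over flats, 24 over corners; lies on a flat, a corner to each side), dark thread to x -34, white insulator and brass tip to x +43. 55 g, centre of mass near the origin. Origin: on the axis, mid-hexagon, 10.4 mm above what it lies on; y and z turn as it rolls.
- green_bottle: Green plastic bottle of chain oil, standing on the bench; round body 46 mm across, straight sides from 5 to 57 mm up, 98 mm high with narrower neck and black cap, about 0.11 kg. Origin: centre of its underside; z up along its axis.
- red_bottle: Red plastic bottle of two-stroke oil, standing on the bench; round body 46 mm across, straight sides from 5 to 57 mm up, 98 mm high with narrower neck and black cap, about 0.11 kg. Origin: centre of its underside; z up along its axis.
- white_bottle: White plastic bottle, standing on the bench; round body 46 mm across, straight sides from 5 to 57 mm up, 98 mm high with narrower neck and black cap, about 0.11 kg. Origin: centre of its underside; z up along its axis. In neither kit; stays where it is.
- air_filter: Round air filter standing on the bench, 60 mm across, 45 mm high, black rubber ends, cream pleated paper between. Origin: centre of its underside; z up. In neither kit; stays where it is.
Not all that is in view belongs to the job. There is more than one size of the green_bottle; the job needs the smallest.

How it is judged (in metres and radians):
At the end, for the whole second after the job is handed in: Wedge flat in the red tray's long cell, green bottle upright (0.12 rad) in a small one; spanner flat in the blue tray's long cell, red bottle upright and plug lying, one in each small cell; anywhere on the cell's floor, released, at rest. White bottle and filter upright, within 20 mm of their start (x of wedge in the frame of red_tray between -0.04 and 0.04 m and y of wedge in the frame of red_tray between 0.005 and 0.075 m and z of wedge in the frame of red_tray between -0.003 and 0.009 m and angle between each of wedge, green_bottle, plug_spanner, red_bottle, white_bottle, air_filter's own z axis and vertical below 0.12 rad and linear speed of each of wedge, green_bottle, plug_spanner, red_bottle, spark_plug below 0.02 m/s and angular speed of each of wedge, green_bottle, plug_spanner, red_bottle, spark_plug below 0.3 rad/s and contact force between the fingers and wedge below 0.05 N and x of green_bottle in the frame of red_tray between -0.09 and 0.09 m and y of green_bottle in the frame of red_tray between -0.092 and -0.016 m and z of green_bottle in the frame of red_tray between -0.003 and 0.009 m and contact force between the fingers and green_bottle below 0.05 N and x of plug_spanner in the frame of blue_tray between -0.04 and 0.04 m and y of plug_spanner in the frame of blue_tray between 0.005 and 0.075 m and z of plug_spanner in the frame of blue_tray between -0.003 and 0.009 m and contact force between the fingers and plug_spanner below 0.05 N and contact force between the fingers and red_bottle below 0.05 N and angle between spark_plug's own x axis and vertical between 1.39 and 1.75 rad and contact force between the fingers and spark_plug below 0.05 N and ((x of red_bottle in the frame of blue_tray between 0 and 0.09 m and y of red_bottle in the frame of blue_tray between -0.092 and -0.016 m and z of red_bottle in the frame of blue_tray between -0.003 and 0.009 m and x of spark_plug in the frame of blue_tray between -0.09 and 0 m and y of spark_plug in the frame of blue_tray between -0.092 and -0.016 m and z of spark_plug in the frame of blue_tray between 0.009 and 0.018 m) or (x of red_bottle in the frame of blue_tray between -0.09 and 0 m and y of red_bottle in the frame of blue_tray between -0.092 and -0.016 m and z of red_bottle in the frame of blue_tray between -0.003 and 0.009 m and x of spark_plug in the frame of blue_tray between 0 and 0.09 m and y of spark_plug in the frame of blue_tray between -0.092 and -0.016 m and z of spark_plug in the frame of blue_tray between 0.009 and 0.018 m)) and distance of each of white_bottle, air_filter from where it was at the start of the episode below 0.02 m); the robot touches nothing.
It fails at once if a thing for the kits falls from more than about 25 mm or is thrown ((linear speed of wedge above 0.7 m/s and contact force between the fingers and wedge below 0.05 N) or (linear speed of plug_spanner above 0.7 m/s and contact force between the fingers and plug_spanner below 0.05 N) or (linear speed of spark_plug above 0.7 m/s and contact force between the fingers and spark_plug below 0.05 N) or (linear speed of green_bottle above 0.7 m/s and contact force between the fingers and green_bottle below 0.05 N) or (linear speed of red_bottle above 0.7 m/s and contact force between the fingers and red_bottle below 0.05 N)).
It fails at once if the white bottle is pushed out of its place or knocked over (distance of white_bottle from where it was at the start of the episode above 0.02 m or angle between white_bottle's own z axis and vertical above 0.4 rad).
It fails at once if the air filter is pushed out of its place or knocked over (distance of air_filter from where it was at the start of the episode above 0.02 m or angle between air_filter's own z axis and vertical above 0.4 rad).
It also fails if it takes over 141 s, if anything falls off the work surface, if the arm or the gripper's body presses on something with over 40 N, if the wrist force passes 120 N, or if a joint passes its speed limit or range.

ROBOT

A 6-joint arm with a two-finger parallel gripper is mounted at the origin on the work surface. World frame = base frame: x ahead of the robot, y to its left, z up, the work surface at z = 0. Lengths are in mm, angles in rad, forces in N, time in s.
With the tool pointing down it reaches from about 350 to 775 mm from the base axis. Payload 7.3 kg.
Tool frame: the origin (TCP) lies at the very end of the fingers, on their centre line; the grasp point (between the pads) lies 19 mm behind it; z points along the fingers, y is the line along which they close (so a half turn about z gives the same grasp; the last joint's range is limited). The gripper opens to 92 mm and grips with 3 to 60 N. Pads are 19 mm wide; open, the fingers measure 130 mm over their backs; the gripper's body (75 mm by 190 mm) begins 47 mm behind the grasp point.
Start: joints at [-1.382, 0.342, 1.524, -0, 1.275, -0.146], TCP at [172.527, -495.862, 226.741] pointing down, gripper open.
Joint ranges: [-2.53, 2.53], [-0.77, 2.02], [0.04, 2.7], [-1, 4.14], [0.28, 2.66], [-3.11, 3.11]. Speed limits (rad/s): [2.57, 2.57, 3.14, 3.14, 3.14, 3.14].

INTERFACE

Orientations are given as [roll, pitch, yaw] about the fixed x, y, z axes, in that order (R = Rz(yaw) Ry(pitch) Rx(roll)).
In Python, from plant import get_obs, vision, workorder gives the robot as it stands.
- The arm moves only by the shell command python3 -m pendant 'ROWS' [OPENING]. ROWS is a JSON object of lists of equal length, an entry for each row: "dp": the shift along the tool's x, y, z in m, a list of three; "rotation": the turn, a rotation vector about the tool's x, y, z in rad, a list of three. A call has 1 to 8 rows; each row is the pose to reach, as a shift and turn from the pose commanded when the call began, along the tool's axes at that moment; what a row does not reach only later rows make up. A row lasts 1/8 s, in which the tool goes at most 62.5 mm and 10.7 degrees, less where a joint would pass 70% of its speed; a pose out of reach is approached as far as the arm can. A call with a gripper value outside its range is refused whole. OPENING is the finger opening in m, from 0 to 0.0918, set as the call begins (- or left out, the last holds). The fingers move at their own pace and stop on an object; the grip force is fixed at half the most. Time passes only in rows, so rows that repeat a pose let the fingers close. It gives the time, the measured TCP pose, the force, the opening and the grip force at its end, in the units of the state.
- get_obs(): the state, without advancing time (a new reading comes with each control period).
- vision.capture(name): name is "side" or "top"; returns a dict with "pixels" (400x640x3 uint8, red, green, blue), "vfov" (degrees; the focal length in pixels is half the picture's height over the tangent of half this angle, whatever the lens; pixels are square), "cx", "cy" (the principal point, pixels), "pose" (4x4, takes a point from camera to world coordinates). Camera axes: x right, y up, looking along -z (the intrinsics and any distortion apply to the point x, -y, -z); pixel columns grow to the right and rows downward; lengths in mm; the calibration is good to about 2 mm. A picture is of the moment at which its call begins. There is no depth.
- workorder.close_job(): hands the job in; it is judged then, once.
The state is a dict: "time": time; "joint_positions": joint angles; "dq": joint speeds; "tau": joint torques, N m; "tool_pos": TCP position; "tcp_rot": TCP orientation; "contact_force": force on the tool from outside, world axes, zero at the start; "moment": the same for the moment, N m; "grip_width": finger opening in mm; "finger_force": force on a finger pad.
Only numpy, scipy, OpenCV 4.12 (cv2) and the standard library are available. Lean on these libraries where they do the work, as an engineer would, in place of code of your own. Each camera call takes 0.05 s, during which the arm holds its last target. There are 200 camera calls.

## Working session

There is one attempt and no reset: what is moved stays moved. The work goes in short steps, Python scripts to look and compute and a shell command to move; the robot and the scene stay as the last step left them, time stands still between calls to the robot, and variables do not carry over. Pictures are saved under pics/ and viewed, at most 14 in all, crops included, and the job is handed in when it is done.

```bash
ls; mkdir -p pics; python3 - <<'E'
from plant import get_obs, vision
import cv2
for n in ("top","side"):
    c=vision.capture(n); cv2.imwrite(f"pics/{n}0.png",c["pixels"][:,:,::-1])
    print(n,{k:v for k,v in c.items() if k!="pixels"})
print(get_obs())
E
```

```text
pics
top {'vfov': 50.466377712927155, 'cx': 318.14593435834587, 'cy': 195.70613470351472, 'pose': array([[ 2.55132286e-02,  9.84484565e-01, -1.73606497e-01,
         4.65313945e+02],
       [-9.99384409e-01,  2.93015519e-02,  1.92930724e-02,
        -2.55396899e+01],
       [ 2.40806717e-02,  1.73007398e-01,  9.84626102e-01,
         1.04360951e+03],
       [ 0.00000000e+00,  0.00000000e+00,  0.00000000e+00,
         1.00000000e+00]])}
side {'vfov': 52.138953654041295, 'cx': 322.896021901024, 'cy': 191.66079939947358, 'pose': array([[ 9.95366155e-01,  5.93632037e-02, -7.56454101e-02,
         5.48611350e+02],
       [-9.61518801e-02,  6.06141302e-01, -7.89523614e-01,
        -8.66191489e+02],
       [-1.01684374e-03,  7.93138532e-01,  6.09040421e-01,
         6.78510493e+02],
       [ 0.00000000e+00,  0.00000000e+00,  0.00000000e+00,
         1.00000000e+00]])}
{'time': 0.1, 'joint_positions': array([-1.38200299e+00,  3.42608411e-01,  1.52487959e+00, -1.92651316e-06,
        1.27542650e+00, -1.46009037e-01]), 'dq': array([ 0.00056305,  0.0004692 , -0.00313826,  0.00053694,  0.00120076,
        0.00056364]), 'tau': array([ 1.97142275e-03, -4.32003951e+01, -2.44695747e+01,  7.19262077e-02,
        5.26241970e-02, -5.29843032e-05]), 'tool_pos': array([ 172.45496239, -495.49410522,  226.15226462]), 'tcp_rot': array([-3.14028461e+00, -1.90493533e-04,  3.34802812e-01]), 'contact_force': array([ 1.29715052,  0.30095626, -0.40642039]), 'moment': array([-0.00598023,  0.0439029 , -0.02594972]), 'finger_force': 0.0, 'grip_width': 91.83689203937287}
```

View pics/top0.png

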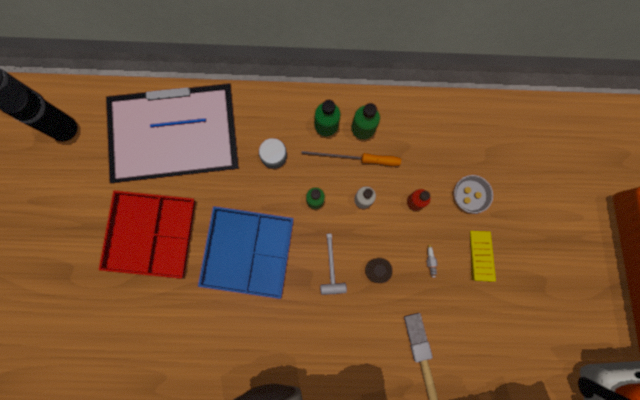

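View pics/side0.png

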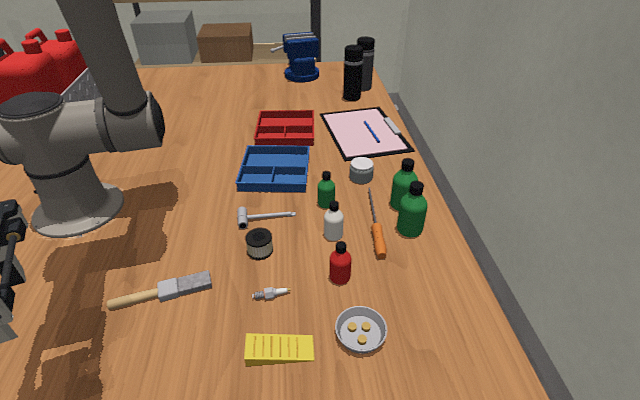

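The candidates for the green bottle in the top view are (316,198), (327,118) and (366,122). The one at (316,198) looks clearly the smallest. I'll check that in an enlarged crop.

```bash
cat > h.py <<'E'
import numpy as np, cv2
from plant import get_obs, vision
def cam(n):
    c=vision.capture(n); c["f"]=200/np.tan(np.radians(c["vfov"]/2)); return c
def ray(c,px):
    u,v=px; d=np.array([(u-c["cx"])/c["f"],-(v-c["cy"])/c["f"],-1.])
    return c["pose"][:3,:3]@d
def back(c,px,z):
    o=c["pose"][:3,3]; d=ray(c,px); return o+d*(z-o[2])/d[2]
def proj(c,P):
    p=c["pose"][:3,:3].T@(np.array(P,float)-c["pose"][:3,3]); return c["cx"]-c["f"]*p[0]/p[2], c["cy"]+c["f"]*p[1]/p[2]
def tri(c1,p1,c2,p2):
    A=np.stack([ray(c1,p1),-ray(c2,p2)],1); b=c2["pose"][:3,3]-c1["pose"][:3,3]
    t=np.linalg.lstsq(A,b,rcond=None)[0]; a=c1["pose"][:3,3]+A[:,0]*t[0]; e=c2["pose"][:3,3]-A[:,1]*t[1]
    return (a+e)/2, np.linalg.norm(a-e)
E
python3 - <<'E'
import cv2
t=cv2.imread("pics/top0.png"); s=cv2.imread("pics/side0.png")
cv2.imwrite("pics/tc.png",cv2.resize(t[90:310,295:505],None,fx=2.7,fy=2.7,interpolation=cv2.INTER_CUBIC))
cv2.imwrite("pics/sc.png",cv2.resize(s[100:375,230:440],None,fx=2.15,fy=2.15,interpolation=cv2.INTER_CUBIC))
E
```

```text
(no output)
```

View pics/tc.png

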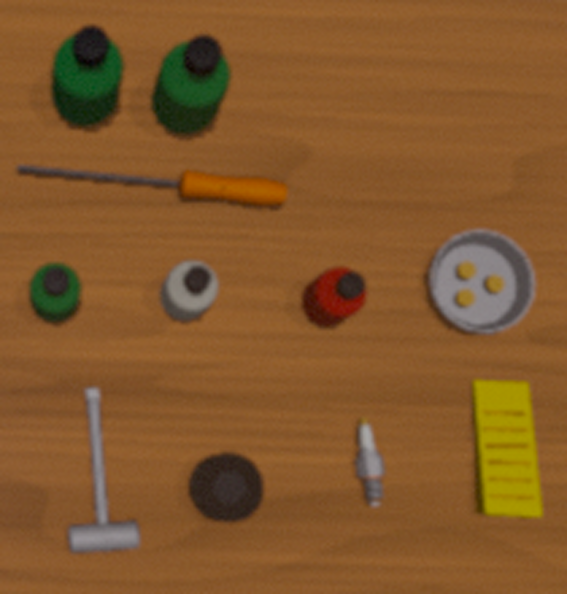

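View pics/sc.png

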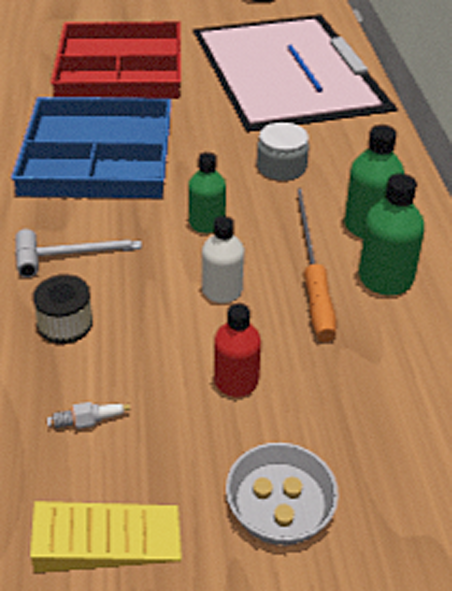

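The crops confirm the green bottle: (55,293) in the top crop and (207,195) in the side crop is much smaller than the other two, so it is the one meant. The wedge's thick end is at world -x, and the spanner's socket and the plug's thread also point to -x. Next I'll measure the poses.

```bash
cat > m.py <<'E'
from h import *
from scipy.optimize import minimize
def cols(hsv,name):
    H,S,V=[hsv[...,i].astype(int) for i in range(3)]
    return {"red":((H<5)|(H>174))&(S>180)&(V>70),"blue":(H>98)&(H<125)&(S>120)&(V>50),
     "yellow":(H>24)&(H<36)&(S>150)&(V>80),"green":(H>50)&(H<80)&(S>100)&(V>25)}[name]
def blob(c,name,seed):
    hsv=cv2.cvtColor(c["pixels"],cv2.COLOR_RGB2HSV)
    m=cv2.morphologyEx(cols(hsv,name).astype(np.uint8),cv2.MORPH_CLOSE,np.ones((3,3)))
    n,l,st,ce=cv2.connectedComponentsWithStats(m)
    k=min(range(1,n),key=lambda i:np.hypot(*(ce[i]-seed))if st[i,4]>40 else 1e9)
    return (l==k).astype(np.uint8),ce[k],st[k]
def sil(c,V):
    p=np.array([proj(c,v) for v in V]); h=cv2.convexHull((p*16).astype(np.float32)).astype(int)
    return h
def fit(views,model,x0):
    S=4
    T=[(c,cv2.resize(m,None,fx=S,fy=S,interpolation=cv2.INTER_LINEAR)) for c,m in views]
    def cost(q,sep=False):
        R=np.array([[np.cos(q[2]/100),-np.sin(q[2]/100)],[np.sin(q[2]/100),np.cos(q[2]/100)]]); r=[]
        for c,m in T:
            P=np.array([proj(c,[*(R@v[:2]+q[:2]),v[2]]) for v in model])
            h=cv2.convexHull(((P+.5)*S-.5).astype(np.float32))
            i=np.zeros_like(m); cv2.fillConvexPoly(i,np.round(h*16).astype(np.int32),1,shift=4)
            r.append((i^m).sum()/m.sum())
        return r if sep else sum(r)
    r=minimize(cost,x0,method="Nelder-Mead",options=dict(initial_simplex=np.array(x0)+np.array([[0,0,0],[12,0,0],[0,12,0],[0,0,10]])))
    return r.x, cost(r.x,True)
tray=[(x,y,z) for x in(-93,93) for y in(-95,95) for z in(0,30)]
wedge=[(-60,y,z) for y in(-25,25) for z in(0,24)]+[(60,y,z) for y in(-25,25) for z in(0,3)]
E
python3 - <<'E'
from m import *
t,s=cam("top"),cam("side")
for nm,col,mod,a,b in [("red_tray","red",tray,(148,235),(285,128)),("blue_tray","blue",tray,(247,253),(275,168)),("wedge","yellow",wedge,(483,256),(280,348))]:
    mt,ct,st=blob(t,col,a); ms,cs,ss=blob(s,col,b)
    x0=[*back(t,ct,20)[:2],0]
    for v in ([(t,mt),(s,ms)],[(t,mt)],[(s,ms)]):
        q,e=fit(v,mod,x0); print(nm,q.round(1),np.round(e,3),ct.round(),cs.round())
caps={"green":((316,192),(326,176)),"white":((369,190.5),(334,207)),"red":((425,195),(341,247))}
for k,(a,b) in caps.items():
    # dark centroid near
    r=[]
    for c,p in((t,a),(s,b)):
        g=c["pixels"].max(2).astype(int); yy,xx=np.mgrid[:400,:640]; w=(g<70)&(np.hypot(xx-p[0],yy-p[1])<7)
        r.append((xx[w].mean(),yy[w].mean(),w.sum()))
    print(k,np.round(r,1),tri(t,r[0][:2],s,r[1][:2]),back(t,r[0][:2],91),back(s,r[1][:2],89))
    if k!="white": print(blob(t,k,a)[1:],blob(s,k,b)[1:],tri(t,blob(t,k,a)[1],s,blob(s,k,b)[1]))
tc=lambda x,y:(295+x/2.7-.3,90+y/2.7-.3); sc=lambda x,y:(230+x/2.15-.3,100+y/2.15-.3)
for k,a,b,z in [("sock1",(70,538),(28,245),12),("sock2",(138,537),(27,262),12),("blade",(92,392),(140,244),5),("barjoin",(101,520),(38,250),14),("plugthread",(375,502),(50,421),10),("plugtip",(364,422),(130,408),10),("hex",(370,466),(84,416),10),("filter",(229,488),(62,293),45)]:
    print(k,tri(t,tc(*a),s,sc(*b)),back(t,tc(*a),z).round(1),back(s,sc(*b),z).round(1))
E
```

```text
red_tray [540.8 362.   -7.4] [0.084 0.073] [149. 235.] [285. 128.]
red_tray [541.5 359.8  -7.4] [0.079] [149. 235.] [285. 128.]
red_tray [540.1 366.7  -7.4] [0.064] [149. 235.] [285. 128.]
blue_tray [504.7 122.9 -11.8] [0.02  0.036] [246. 252.] [274. 169.]
blue_tray [505.6 122.1 -11.8] [0.013] [246. 252.] [274. 169.]
blue_tray [503.1 125.1 -12.5] [0.022] [246. 252.] [274. 169.]
wedge [ 511.3 -448.5   -2. ] [0.115 0.245] [482. 256.] [279. 347.]
wedge [ 512.7 -449.7    1.1] [0.103] [482. 256.] [279. 347.]
wedge [ 510.1 -444.5   -5.8] [0.225] [482. 256.] [279. 347.]
green [[315.4 193.6  94. ]
 [325.8 175.7  66. ]] (array([636.78612678, -37.75848709,  89.3049872 ]), np.float64(2.988436698707801)) [637.99700844 -37.70480424  91.        ] [635.32193746 -37.73913981  89.        ]
(array([314.81818182, 198.56363636]), array([307, 189,  17,  18, 165], dtype=int32)) (array([325.59564165, 192.96368039]), array([318, 180,  17,  28, 413], dtype=int32)) (array([635.48421004, -37.47825271,  34.57848197]), np.float64(0.9990234236985773))
white [[367.7 193.   56. ]
 [333.  205.6  87. ]] (array([ 641.
[... 1039 characters left out ...]
.2   5. ]
barjoin (array([436.98467576, -84.49899333,  13.68573976]), np.float64(3.285505785698725)) [438.6 -84.3  14. ] [435.4 -85.   14. ]
plugthread (array([ 459.27848307, -328.85932139,   10.7755165 ]), np.float64(2.172089833826005)) [ 460.4 -328.9   10. ] [ 458.1 -328.3   10. ]
plugtip (array([ 532.25454347, -320.42934597,    9.9939672 ]), np.float64(2.171175615606849)) [ 531.2 -320.5   10. ] [ 533.3 -320.3   10. ]
hex (array([ 490.90479526, -325.29848509,    9.80335846]), np.float64(2.238080150030922)) [ 492.  -325.1   10. ] [ 489.8 -325.6   10. ]
filter (array([ 469.01117486, -192.37413128,   44.90739041]), np.float64(0.36047685628758847)) [ 469.2 -192.3   45. ] [ 468.8 -192.5   45. ]
```

```bash
python3 - <<'E'
from m import *
import m as M
def hull(mk):
    p=cv2.convexHull(cv2.findNonZero(mk)); o=np.zeros_like(mk); cv2.fillConvexPoly(o,p,1); return o
def c2(hsv,name):
    H,S,V=[hsv[...,i].astype(int) for i in range(3)]
    return {"red":((H<6)|(H>172))&(S>150)&(V>30),"yellow":(H>22)&(H<38)&(S>150)&(V>40)}[name]
M.cols=c2
t,s=cam("top"),cam("side")
for nm,col,mod,a,b in [("red_tray","red",tray,(148,235),(285,128)),("wedge","yellow",wedge,(483,256),(280,348))]:
    mt,ct,st=blob(t,col,a); ms,cs,ss=blob(s,col,b)
    for k,q in enumerate((hull(mt),hull(ms))): print(nm,k,cv2.approxPolyDP(cv2.convexHull(cv2.findNonZero(q)),2.5,True).reshape(-1,2).tolist())
    x0=[*back(t,ct,20)[:2],0]
    mt,ms=hull(mt),hull(ms)
    for v in ([(t,mt),(s,ms)],[(t,mt)],[(s,ms)]):
        q,e=fit(v,mod,x0); print(nm,q.round(1),np.round(e,3))
E
```

```text
red_tray 0 [[194, 201], [182, 277], [99, 269], [114, 191], [185, 197]]
red_tray 1 [[313, 144], [255, 144], [259, 111], [313, 110]]
red_tray [539.9 360.7  -7.4] [0.032 0.052]
red_tray [540.8 359.9  -7.1] [0.029]
red_tray [539.4 365.2  -9.1] [0.03]
wedge 0 [[494, 281], [473, 278], [470, 231], [489, 231]]
wedge 1 [[313, 360], [246, 365], [246, 333], [311, 335]]
wedge [ 510.8 -448.9   -1.3] [0.072 0.037]
wedge [ 512.4 -449.9    0.9] [0.05]
wedge [ 510.1 -448.1   -1.9] [0.027]
```

```bash
python3 -m pendant '{"dp":[[0.06,0.012,0.02],[0.12,0.024,0.04],[0.18,0.036,0.06],[0.24,0.048,0.07],[0.29,0.056,0.076],[0.316,0.061,0.076],[0.316,0.061,0.076],[0.316,0.061,0.076]],"rotation":[[0,0,0.1],[0,0,0.2],[0,0,0.3],[0,0,0.335],[0,0,0.335],[0,0,0.335],[0,0,0.335],[0,0,0.335]]}' 0.08
```

```text
time: 1.3
tool_pos: [490.2, -449.8, 150.5]
tcp_rot: [-3.141, 0.001, -0.0]
contact_force: [0.7, -0.7, -0.8]
grip_width: 79.6
finger_force: 0.0
```

```bash
python3 -m pendant '{"dp":[[0,0,0.05],[0,0,0.1],[0,0,0.13],[0,0,0.145],[0,0,0.1465],[0,0,0.1465]],"rotation":[[0,0,0],[0,0,0],[0,0,0],[0,0,0],[0,0,0],[0,0,0]]}' && python3 -m pendant '{"dp":[[0,0,0],[0,0,0],[0,0,0],[0,0,0],[0,0,0],[0,0,0]],"rotation":[[0,0,0],[0,0,0],[0,0,0],[0,0,0],[0,0,0],[0,0,0]]}' 0.03 && python3 -m pendant '{"dp":[[0,0,-0.02],[0,0,-0.06],[0,0,-0.11],[0,0,-0.15],[0,0,-0.15]],"rotation":[[0,0,0],[0,0,0],[0,0,0],[0,0,0],[0,0,0]]}'; python3 - <<'E'
from h import *
a=cam("top")["pixels"][200:320,400:560]; b=cam("side")["pixels"][200:400,180:380]
im=np.hstack([cv2.resize(a,(400,300)),cv2.resize(b,(300,300))]); cv2.imwrite("pics/w1.png",im[:,:,::-1])
E
```

```text
time: 2.05
tool_pos: [491.4, -450.6, 5.9]
tcp_rot: [3.14, -0.002, -0.001]
contact_force: [-0.4, 0.2, 0.2]
grip_width: 79.5
finger_force: 0.0
time: 2.8
tool_pos: [491.2, -449.7, 4.5]
tcp_rot: [3.141, -0.0, -0.0]
contact_force: [0.4, 0.7, 2.9]
grip_width: 49.8
finger_force: 30.0
time: 3.42
tool_pos: [492.5, -451.3, 159.7]
tcp_rot: [3.135, -0.006, -0.0]
contact_force: [0.1, -0.4, -0.6]
grip_width: 49.6
finger_force: 30.0
```

View pics/w1.png

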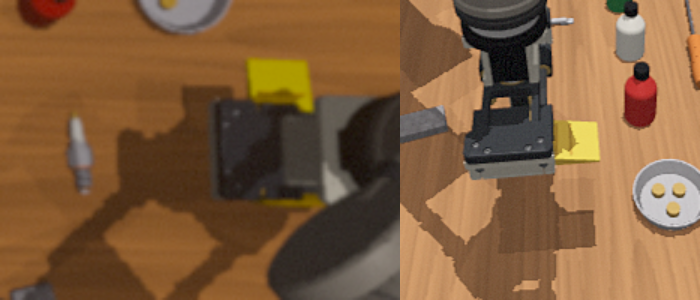

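```bash
python3 -m pendant '{"dp":[[0,-0.03,0],[0,-0.08,0],[0,-0.14,0],[0,-0.2,0],[0,-0.26,0],[0,-0.32,0],[0,-0.38,0],[0,-0.44,0]],"rotation":[[0,0,0],[0,0,0],[0,0,0],[0,0,0],[0,0,0],[0,0,0],[0,0,0],[0,0,0]]}' && python3 -m pendant '{"dp":[[0.005,-0.06,0],[0.01,-0.12,0],[0.015,-0.18,0],[0.02,-0.24,0],[0.025,-0.3,0],[0.03,-0.36,0],[0.0325,-0.4,0],[0.0325,-0.411,0]],"rotation":[[0,0,0.01],[0,0,0.02],[0,0,0.03],[0,0,0.04],[0,0,0.05],[0,0,0.06],[0,0,0.07],[0,0,0.074]]}' && python3 -m pendant '{"dp":[[0,0,0],[0,0,0.03],[0,0,0.08],[0,0,0.11],[0,0,0.11],[0,0,0.11]],"rotation":[[0,0,0],[0,0,0],[0,0,0],[0,0,0],[0,0,0],[0,0,0]]}'; python3 - <<'E'
from h import *
a=cam("top")["pixels"][170:300,80:310]; b=cam("side")["pixels"][80:220,190:390]
im=np.vstack([cv2.resize(a,None,fx=2.2,fy=2.2),cv2.resize(b,(506,300))]); cv2.imwrite("pics/w2.png",im[:,:,::-1])
E
```

```text
time: 4.53
tool_pos: [489.9, -7.7, 152.9]
tcp_rot: [-3.141, 0.003, -0.001]
contact_force: [0.6, -0.2, -0.9]
grip_width: 49.5
finger_force: 30.0
time: 5.52
tool_pos: [522.2, 403.2, 151.8]
tcp_rot: [3.14, 0.003, -0.072]
contact_force: [1.3, 0.3, -1.8]
grip_width: 49.8
finger_force: 30.0
time: 6.28
tool_pos: [524.8, 400.8, 45.7]
tcp_rot: [-3.141, -0.002, -0.075]
contact_force: [1.0, -0.0, -0.5]
grip_width: 49.5
finger_force: 30.0
```

View pics/w2.png

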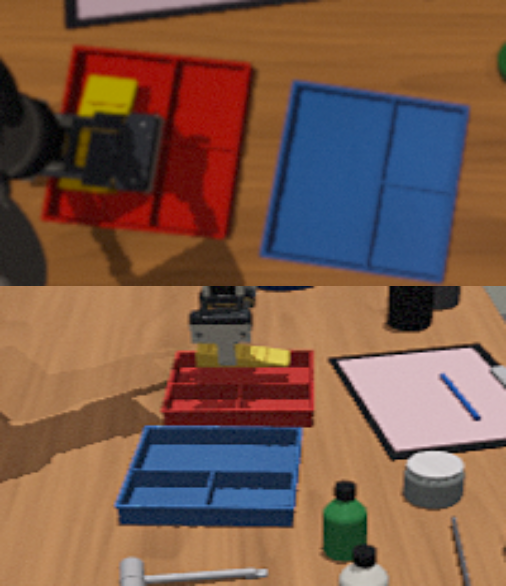

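The wedge sits over the middle of the long compartment (top crop about (110,120), shifted outward a little by its height), so I'll lower it and let go.

```bash
python3 -m pendant '{"dp":[[0,0,0.015],[0,0,0.03],[0,0,0.035],[0,0,0.0365],[0,0,0.0365],[0,0,0.0365]],"rotation":[[0,0,0],[0,0,0],[0,0,0],[0,0,0],[0,0,0],[0,0,0]]}' && python3 -m pendant '{"dp":[[0,0,0],[0,0,0],[0,0,0],[0,0,0]],"rotation":[[0,0,0],[0,0,0],[0,0,0],[0,0,0]]}' 0.058 && python3 -m pendant '{"dp":[[0,0,-0.01],[0,0,-0.05],[0,0,-0.1],[0,0,-0.142],[0,0,-0.142]],"rotation":[[0,0,0],[0,0,0],[0,0,0],[0,0,0],[0,0,0]]}'
```

```text
time: 7.12
tool_pos: [523.8, 401.5, 7.5]
tcp_rot: [-3.141, -0.0, -0.074]
contact_force: [-0.6, 0.3, -1.6]
grip_width: 49.6
finger_force: 30.0
time: 7.62
tool_pos: [523.8, 401.4, 7.7]
tcp_rot: [-3.142, -0.0, -0.074]
contact_force: [-1.1, -0.9, 0.8]
grip_width: 58.1
finger_force: 0.0
time: 8.25
tool_pos: [525.7, 402.6, 155.1]
tcp_rot: [-3.136, -0.008, -0.074]
contact_force: [-0.1, -0.4, -0.4]
grip_width: 58.1
finger_force: 0.0
```

```bash
python3 -m pendant '{"dp":[[0,0.04,0],[0,0.1,0],[0,0.16,0],[0,0.22,0],[0,0.28,0],[0,0.34,0],[0.01,0.4,0],[0.013,0.46,0]],"rotation":[[0,0,0],[0,0,0],[0,0,0],[0,0,0],[0,0,0],[0,0,0],[0,0,0],[0,0,0]]}' 0.05 && python3 -m pendant '{"dp":[[0.002,0.06,0],[0.004,0.12,0],[0.006,0.18,0],[0.0083,0.235,0],[0.0083,0.262,0],[0.0083,0.267,0],[0.0083,0.267,0]],"rotation":[[0,0,-0.05],[0,0,-0.1],[0,0,-0.15],[0,0,-0.189],[0,0,-0.189],[0,0,-0.189],[0,0,-0.189]]}' ; python3 - <<'E'
from m import *
c=cam("top"); im=c["pixels"].copy()
a=cv2.resize(im[180:310,80:210],(500,500)); b=cv2.resize(im[240:300,400:436],(300,500))
cv2.imwrite("pics/p1.png",np.hstack([a,b])[:,:,::-1])
E
```

```text
time: 9.25
tool_pos: [502.2, -60.3, 149.4]
tcp_rot: [-3.142, 0.0, -0.074]
contact_force: [1.5, 0.7, 0.3]
grip_width: 49.8
finger_force: 0.0
time: 10.12
tool_pos: [490.8, -324.4, 149.2]
tcp_rot: [-3.14, 0.001, 0.115]
contact_force: [-0.4, 0.3, -0.7]
grip_width: 50.0
finger_force: 0.0
```

View pics/p1.png

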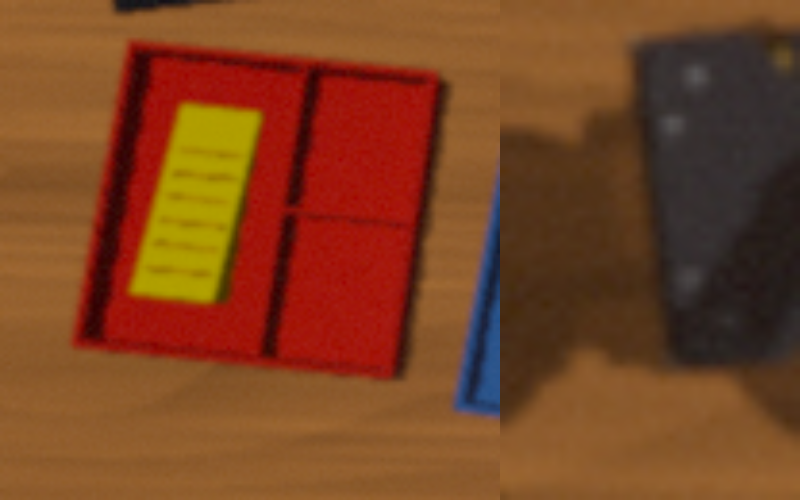

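The wedge lies flat, wholly inside the red long compartment (crop (130–262, 105–300)). Next is the plug.

```bash
python3 -m pendant '{"dp":[[0,0,0.05],[0,0,0.1],[0,0,0.13],[0,0,0.145],[0,0,0.147],[0,0,0.147]],"rotation":[[0,0,0],[0,0,0],[0,0,0],[0,0,0],[0,0,0],[0,0,0]]}' && python3 -m pendant '{"dp":[[0,0,0],[0,0,0],[0,0,0],[0,0,0],[0,0,0],[0,0,0]],"rotation":[[0,0,0],[0,0,0],[0,0,0],[0,0,0],[0,0,0],[0,0,0]]}' 0.01 && python3 -m pendant '{"dp":[[0,0,-0.02],[0,0,-0.06],[0,0,-0.11],[0,0,-0.147],[0,0,-0.147]],"rotation":[[0,0,0],[0,0,0],[0,0,0],[0,0,0],[0,0,0]]}'
```

```text
time: 10.92
tool_pos: [491.9, -325.5, 4.0]
tcp_rot: [3.14, -0.001, 0.115]
contact_force: [0.0, -0.5, 0.1]
grip_width: 50.1
finger_force: 0.0
time: 11.68
tool_pos: [491.2, -325.5, 3.1]
tcp_rot: [3.141, -0.0, 0.115]
contact_force: [-0.1, -1.2, 4.8]
grip_width: 22.0
finger_force: 30.0
time: 12.3
tool_pos: [492.3, -326.2, 152.6]
tcp_rot: [3.137, -0.004, 0.115]
contact_force: [-0.2, -0.1, -1.6]
grip_width: 22.1
finger_force: 30.0
```

```bash
python3 -m pendant '{"dp":[[0,-0.04,0],[0,-0.1,0],[0,-0.16,0],[0.004,-0.22,0],[0.004,-0.28,0],[0.004,-0.34,0],[0.004,-0.385,0],[0.004,-0.4025,0]],"rotation":[[0,0,0.02],[0,0,0.05],[0,0,0.08],[0,0,0.11],[0,0,0.15],[0,0,0.19],[0,0,0.22],[0,0,0.235]]}' && python3 -m pendant '{"dp":[[0,0,0],[0,0,0.03],[0,0,0.08],[0,0,0.1],[0,0,0.1],[0,0,0.1]],"rotation":[[0,0,0],[0,0,0],[0,0,0],[0,0,0],[0,0,0],[0,0,0]]}'; python3 - <<'E'
from h import *
a=cam("top")["pixels"][190:310,190:310]; b=cam("side")["pixels"][90:210,210:350]
im=np.hstack([cv2.resize(a,(360,360)),cv2.resize(b,(420,360))]); cv2.imwrite("pics/p2.png",im[:,:,::-1])
E
```

```text
time: 13.3
tool_pos: [447.2, 77.4, 148.2]
tcp_rot: [3.141, 0.003, -0.118]
contact_force: [0.2, -0.0, -1.1]
grip_width: 22.3
finger_force: 30.0
time: 14.05
tool_pos: [449.4, 74.5, 50.1]
tcp_rot: [3.142, -0.001, -0.121]
contact_force: [-1.3, -1.1, -1.1]
grip_width: 22.0
finger_force: 30.0
```

View pics/p2.png

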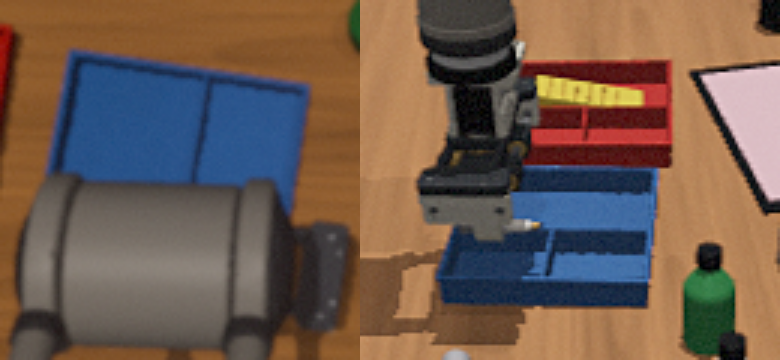

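The plug is held level, with its tip towards +x, over the near-left small cell (side crop (500,228)). Lowering it.

```bash
python3 -m pendant '{"dp":[[0,0,0.01],[0,0,0.02],[0,0,0.03],[0,0,0.04],[0,0,0.043],[0,0,0.043],[0,0,0.043]],"rotation":[[0,0,0],[0,0,0],[0,0,0],[0,0,0],[0,0,0],[0,0,0],[0,0,0]]}'
```

```text
time: 15.02
tool_pos: [449.1, 75.1, 6.7]
tcp_rot: [3.142, -0.0, -0.12]
contact_force: [-0.4, 0.5, -0.6]
grip_width: 22.2
finger_force: 30.0
```

```bash
python3 -m pendant '{"dp":[[0,0,0],[0,0,0],[0,0,0],[0,0,0],[0,0,0]],"rotation":[[0,0,0],[0,0,0],[0,0,0],[0,0,0],[0,0,0]]}' 0.031 && python3 -m pendant '{"dp":[[0,0,-0.01],[0,0,-0.04],[0,0,-0.09],[0,0,-0.143],[0,0,-0.143]],"rotation":[[0,0,0],[0,0,0],[0,0,0],[0,0,0],[0,0,0]]}'
```

```text
time: 15.65
tool_pos: [448.9, 75.0, 6.7]
tcp_rot: [3.142, -0.0, -0.12]
contact_force: [-0.4, -0.0, -0.0]
grip_width: 31.1
finger_force: 0.0
time: 16.27
tool_pos: [451.4, 75.1, 154.0]
tcp_rot: [-3.141, -0.009, -0.12]
contact_force: [0.5, 0.8, -0.3]
grip_width: 31.0
finger_force: 0.0
```

```bash
python3 -m pendant '{"dp":[[0.01,0.04,0],[0.0233,0.1,0],[0.0233,0.14,0],[0.0233,0.158,0],[0.0233,0.158,0],[0.0233,0.158,0]],"rotation":[[0,0,-0.05],[0,0,-0.12],[0,0,-0.19],[0,0,-0.217],[0,0,-0.217],[0,0,-0.217]]}' 0.04 && python3 -m pendant '{"dp":[[0,0,0.05],[0,0,0.1],[0,0,0.13],[0,0,0.1465],[0,0,0.1465],[0,0,0.1465]],"rotation":[[0,0,0],[0,0,0],[0,0,0],[0,0,0],[0,0,0],[0,0,0]]}' && python3 -m pendant '{"dp":[[0,0,0],[0,0,0],[0,0,0],[0,0,0],[0,0,0],[0,0,0]],"rotation":[[0,0,0],[0,0,0],[0,0,0],[0,0,0],[0,0,0],[0,0,0]]}' 0 && python3 -m pendant '{"dp":[[0,0,-0.02],[0,0,-0.06],[0,0,-0.11],[0,0,-0.1465],[0,0,-0.1465]],"rotation":[[0,0,0],[0,0,0],[0,0,0],[0,0,0],[0,0,0]]}'; python3 - <<'E'
from h import *
a=cam("top")["pixels"][190:310,190:310]; b=cam("side")["pixels"][130:280,190:350]
im=np.hstack([cv2.resize(a,(360,360)),cv2.resize(b,(384,360))]); cv2.imwrite("pics/s1.png",im[:,:,::-1])
E
```

```text
time: 17.02
tool_pos: [452.8, -83.8, 149.3]
tcp_rot: [-3.141, 0.001, 0.096]
contact_force: [-0.0, -0.1, -0.3]
grip_width: 39.9
finger_force: 0.0
time: 17.77
tool_pos: [453.5, -84.1, 3.8]
tcp_rot: [3.141, -0.001, 0.098]
contact_force: [-0.8, -0.0, 0.1]
grip_width: 40.1
finger_force: 0.0
time: 18.52
tool_pos: [453.2, -84.7, 3.4]
tcp_rot: [3.141, -0.0, 0.097]
contact_force: [-0.8, 0.7, 4.4]
grip_width: 8.9
finger_force: 30.0
time: 19.15
tool_pos: [454.4, -85.0, 151.6]
tcp_rot: [3.139, -0.005, 0.097]
contact_force: [1.0, -0.3, -3.5]
grip_width: 9.0
finger_force: 30.0
```

View pics/s1.png

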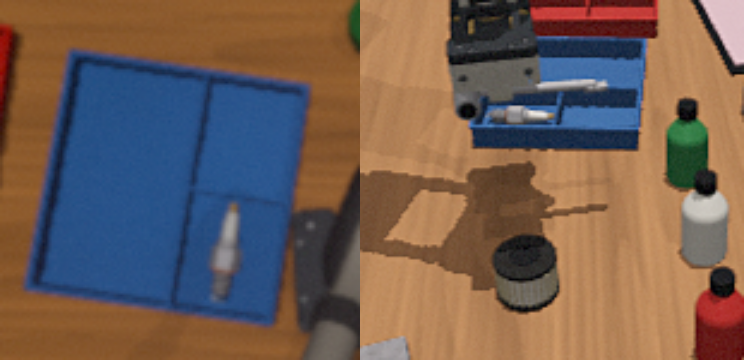

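The plug lies well inside its cell (top crop (225,250)), and the spanner is held level (side crop (545,90)). Carrying it over.

```bash
python3 -m pendant '{"dp":[[0.01,-0.03,0],[0.02,-0.08,0],[0.03,-0.14,0],[0.04,-0.19,0],[0.0509,-0.23,0],[0.0509,-0.246,0],[0.0509,-0.246,0]],"rotation":[[0,0,0.03],[0,0,0.07],[0,0,0.12],[0,0,0.17],[0,0,0.2],[0,0,0.217],[0,0,0.217]]}' && python3 -m pendant '{"dp":[[0,0,0.03],[0,0,0.08],[0,0,0.11],[0,0,0.13],[0,0,0.14],[0,0,0.143],[0,0,0.143],[0,0,0.143]],"rotation":[[0,0,0],[0,0,0],[0,0,0],[0,0,0],[0,0,0],[0,0,0],[0,0,0],[0,0,0]]}' && python3 -m pendant '{"dp":[[0,0,0],[0,0,0],[0,0,0],[0,0,0],[0,0,0]],"rotation":[[0,0,0],[0,0,0],[0,0,0],[0,0,0],[0,0,0]]}' 0.03 && python3 -m pendant '{"dp":[[0,0,-0.01],[0,0,-0.04],[0,0,-0.09],[0,0,-0.143],[0,0,-0.143]],"rotation":[[0,0,0],[0,0,0],[0,0,0],[0,0,0],[0,0,0]]}'
```

```text
time: 20.12
tool_pos: [478.6, 165.9, 147.4]
tcp_rot: [3.14, 0.004, -0.118]
contact_force: [-0.2, -0.8, -2.7]
grip_width: 8.6
finger_force: 30.0
time: 21.12
tool_pos: [480.6, 165.2, 7.3]
tcp_rot: [-3.141, -0.002, -0.12]
contact_force: [0.1, -0.2, -2.8]
grip_width: 8.9
finger_force: 30.0
time: 21.75
tool_pos: [480.0, 165.2, 6.7]
tcp_rot: [3.142, -0.0, -0.12]
contact_force: [-0.0, -0.1, -0.6]
grip_width: 29.9
finger_force: 0.0
time: 22.38
tool_pos: [482.5, 165.7, 154.5]
tcp_rot: [-3.139, -0.009, -0.12]
contact_force: [0.3, -0.5, 0.4]
grip_width: 29.6
finger_force: 0.0
```

```bash
python3 -m pendant '{"dp":[[0.03,0.03,0],[0.07,0.07,0],[0.11,0.11,0],[0.15,0.15,0],[0.18,0.183,0],[0.18,0.183,0],[0.18,0.183,0]],"rotation":[[0,0,-0.05],[0,0,-0.1],[0,0,-0.12],[0,0,-0.12],[0,0,-0.12],[0,0,-0.12],[0,0,-0.12]]}' 0.075 && python3 -m pendant '{"dp":[[0,0,0.03],[0,0,0.07],[0,0,0.1],[0,0,0.114],[0,0,0.114],[0,0,0.114]],"rotation":[[0,0,0],[0,0,0],[0,0,0],[0,0,0],[0,0,0],[0,0,0]]}' && python3 -m pendant '{"dp":[[0,0,0],[0,0,0],[0,0,0],[0,0,0],[0,0,0],[0,0,0]],"rotation":[[0,0,0],[0,0,0],[0,0,0],[0,0,0],[0,0,0],[0,0,0]]}' 0.03 && python3 -m pendant '{"dp":[[0,0,-0.02],[0,0,-0.06],[0,0,-0.1],[0,0,-0.124],[0,0,-0.124]],"rotation":[[0,0,0],[0,0,0],[0,0,0],[0,0,0],[0,0,0]]}'; python3 - <<'E'
from h import *
a=cam("top")["pixels"][190:310,190:310]; b=cam("side")["pixels"][90:270,220:410]
im=np.hstack([cv2.resize(a,(360,360)),cv2.resize(b,(380,360))]); cv2.imwrite("pics/g1.png",im[:,:,::-1])
E
```

```text
time: 23.25
tool_pos: [635.8, -37.6, 148.9]
tcp_rot: [-3.141, 0.002, -0.0]
contact_force: [0.1, 0.2, 0.5]
grip_width: 74.8
finger_force: 0.0
time: 24.0
tool_pos: [637.6, -37.9, 37.2]
tcp_rot: [3.141, -0.002, 0.0]
contact_force: [0.1, 0.8, 0.3]
grip_width: 75.2
finger_force: 0.0
time: 24.75
tool_pos: [636.9, -38.3, 36.0]
tcp_rot: [3.141, -0.0, -0.0]
contact_force: [-0.5, -0.2, 2.7]
grip_width: 45.4
finger_force: 30.0
time: 25.38
tool_pos: [637.6, -38.1, 161.3]
tcp_rot: [3.141, -0.004, -0.0]
contact_force: [-0.0, 0.0, -1.4]
grip_width: 45.2
finger_force: 30.0
```

View pics/g1.png

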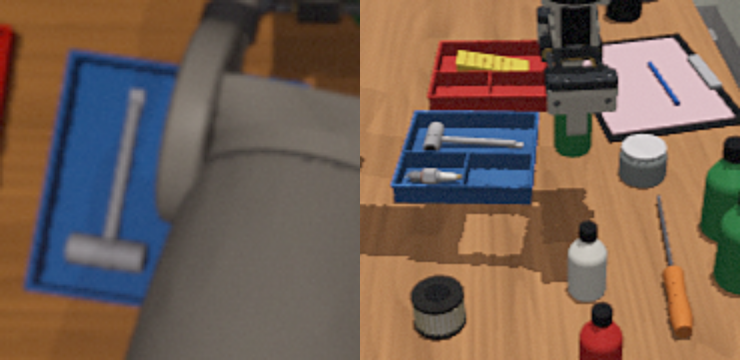

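The spanner is flat in the blue long compartment (top crop (115,190)), and the green bottle hangs upright in the gripper (side crop (573,130)). Carrying it to the red tray.

```bash
python3 -m pendant '{"dp":[[-0.005,-0.03,0],[-0.015,-0.08,0],[-0.025,-0.14,0],[-0.035,-0.2,0],[-0.045,-0.26,0],[-0.052,-0.315,0],[-0.0545,-0.3405,0],[-0.0545,-0.3405,0]],"rotation":[[0,0,0.02],[0,0,0.04],[0,0,0.06],[0,0,0.074],[0,0,0.074],[0,0,0.074],[0,0,0.074],[0,0,0.074]]}' && python3 -m pendant '{"dp":[[0,0,0.03],[0,0,0.07],[0,0,0.1],[0,0,0.113],[0,0,0.119],[0,0,0.12],[0,0,0.12],[0,0,0.12]],"rotation":[[0,0,0],[0,0,0],[0,0,0],[0,0,0],[0,0,0],[0,0,0],[0,0,0],[0,0,0]]}' && python3 -m pendant '{"dp":[[0,0,0],[0,0,0],[0,0,0],[0,0,0],[0,0,0]],"rotation":[[0,0,0],[0,0,0],[0,0,0],[0,0,0],[0,0,0]]}' 0.07 && python3 -m pendant '{"dp":[[0,0,-0.01],[0,0,-0.04],[0,0,-0.09],[0,0,-0.12],[0,0,-0.12]],"rotation":[[0,0,0],[0,0,0],[0,0,0],[0,0,0],[0,0,0]]}'
```

```text
time: 26.48
tool_pos: [580.7, 304.2, 157.1]
tcp_rot: [3.14, 0.004, -0.071]
contact_force: [-0.6, -0.7, -1.5]
grip_width: 45.4
finger_force: 30.0
time: 27.48
tool_pos: [582.8, 302.6, 40.6]
tcp_rot: [-3.141, -0.002, -0.074]
contact_force: [-0.1, -0.1, -2.1]
grip_width: 45.5
finger_force: 30.0
time: 28.1
tool_pos: [582.3, 302.4, 39.7]
tcp_rot: [3.141, 0.0, -0.074]
contact_force: [0.3, 0.1, -0.1]
grip_width: 70.2
finger_force: 0.0
time: 28.72
tool_pos: [583.8, 303.0, 163.5]
tcp_rot: [-3.139, -0.006, -0.074]
contact_force: [0.2, 1.4, -0.1]
grip_width: 69.8
finger_force: 0.0
```

```bash
python3 -m pendant '{"dp":[[0.005,0.03,0],[0.015,0.08,0],[0.025,0.14,0],[0.035,0.2,0],[0.045,0.26,0],[0.055,0.32,0],[0.065,0.38,0],[0.075,0.44,0]],"rotation":[[0,0,0],[0,0,0],[0,0,0],[0,0,0],[0,0,0],[0,0,0],[0,0,0],[0,0,0]]}' 0.075 && python3 -m pendant '{"dp":[[0.01,0.055,0],[0.02,0.105,0],[0.0268,0.14,0],[0.0268,0.145,0],[0.0268,0.145,0],[0.0268,0.145,0]],"rotation":[[0,0,-0.03],[0,0,-0.06],[0,0,-0.074],[0,0,-0.074],[0,0,-0.074],[0,0,-0.074]]}' && python3 -m pendant '{"dp":[[0,0,0.03],[0,0,0.07],[0,0,0.11],[0,0,0.124],[0,0,0.124],[0,0,0.124]],"rotation":[[0,0,0],[0,0,0],[0,0,0],[0,0,0],[0,0,0],[0,0,0]]}' && python3 -m pendant '{"dp":[[0,0,0],[0,0,0],[0,0,0],[0,0,0],[0,0,0],[0,0,0]],"rotation":[[0,0,0],[0,0,0],[0,0,0],[0,0,0],[0,0,0],[0,0,0]]}' 0.03 && python3 -m pendant '{"dp":[[0,0,-0.02],[0,0,-0.06],[0,0,-0.1],[0,0,-0.124],[0,0,-0.124]],"rotation":[[0,0,0],[0,0,0],[0,0,0],[0,0,0],[0,0,0]]}'; python3 - <<'E'
from h import *
a=cam("top")["pixels"][180:310,80:310]; b=cam("side")["pixels"][90:330,220:410]
im=np.hstack([cv2.resize(a,(460,260)),cv2.resize(b,(206,260))]); cv2.imwrite("pics/r1.png",im[:,:,::-1])
E
```

```text
time: 29.72
tool_pos: [623.8, -143.7, 158.5]
tcp_rot: [-3.141, 0.002, -0.074]
contact_force: [0.4, -0.5, -0.4]
grip_width: 74.7
finger_force: 0.0
time: 30.48
tool_pos: [640.5, -286.9, 159.5]
tcp_rot: [-3.141, 0.001, 0.001]
contact_force: [-0.3, -0.8, 0.6]
grip_width: 75.0
finger_force: 0.0
time: 31.22
tool_pos: [641.7, -288.8, 37.9]
tcp_rot: [3.14, -0.003, 0.0]
contact_force: [1.1, -0.8, -0.3]
grip_width: 74.9
finger_force: 0.0
time: 31.98
tool_pos: [640.5, -288.7, 36.0]
tcp_rot: [3.141, -0.0, -0.0]
contact_force: [-1.0, -1.1, 2.4]
grip_width: 45.4
finger_force: 30.0
time: 32.6
tool_pos: [641.6, -289.0, 163.2]
tcp_rot: [3.139, -0.005, -0.0]
contact_force: [0.7, 0.1, -0.8]
grip_width: 44.9
finger_force: 30.0
```

View pics/r1.png

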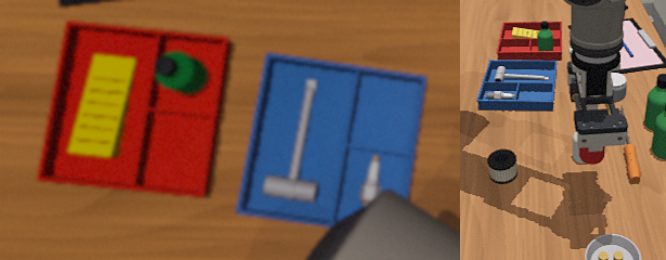

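The green bottle stands in its cell (top crop (185,75)), and the red bottle is held upright. It goes to the free small cell in the blue tray.

```bash
python3 -m pendant '{"dp":[[-0.005,-0.02,-0.01],[-0.015,-0.07,-0.02],[-0.03,-0.125,-0.02],[-0.05,-0.18,-0.02],[-0.065,-0.235,-0.02],[-0.08,-0.29,-0.02],[-0.093,-0.335,-0.02],[-0.0966,-0.3517,-0.02]],"rotation":[[0,0,0.02],[0,0,0.04],[0,0,0.06],[0,0,0.08],[0,0,0.1],[0,0,0.12],[0,0,0.12],[0,0,0.12]]}' && python3 -m pendant '{"dp":[[0,0,0.02],[0,0,0.06],[0,0,0.1],[0,0,0.125],[0,0,0.135],[0,0,0.1395],[0,0,0.1395],[0,0,0.1395]],"rotation":[[0,0,0],[0,0,0],[0,0,0],[0,0,0],[0,0,0],[0,0,0],[0,0,0],[0,0,0]]}' && python3 -m pendant '{"dp":[[0,0,0],[0,0,0],[0,0,0],[0,0,0],[0,0,0]],"rotation":[[0,0,0],[0,0,0],[0,0,0],[0,0,0],[0,0,0]]}' 0.07 && python3 -m pendant '{"dp":[[0,0,-0.01],[0,0,-0.04],[0,0,-0.09],[0,0,-0.12],[0,0,-0.12]],"rotation":[[0,0,0],[0,0,0],[0,0,0],[0,0,0],[0,0,0]]}' && python3 -m pendant '{"dp":[[0,0.03,0],[0,0.09,0],[0,0.15,0],[0,0.21,0],[0,0.27,0],[0,0.3,0],[0,0.3,0],[0,0.3,0]],"rotation":[[0,0,0],[0,0,0],[0,0,0],[0,0,0],[0,0,0],[0,0,0],[0,0,0],[0,0,0]]}'; python3 - <<'E'
from h import *
a=cam("top")["pixels"][170:310,80:440]; b=cam("side")["pixels"][80:300,200:420]
im=np.vstack([cv2.resize(a,(720,280)),cv2.resize(b,(720,310))]); cv2.imwrite("pics/f1.png",im[:,:,::-1])
E
```

```text
time: 33.7
tool_pos: [542.2, 65.6, 178.4]
tcp_rot: [3.141, 0.003, -0.117]
contact_force: [0.4, -0.9, -1.2]
grip_width: 45.1
finger_force: 30.0
time: 34.7
tool_pos: [544.6, 63.2, 41.1]
tcp_rot: [-3.142, -0.002, -0.12]
contact_force: [0.7, 0.3, -0.3]
grip_width: 45.0
finger_force: 30.0
time: 35.33
tool_pos: [543.9, 63.2, 40.2]
tcp_rot: [3.141, -0.0, -0.12]
contact_force: [0.8, 0.6, 0.6]
grip_width: 70.1
finger_force: 0.0
time: 35.95
tool_pos: [545.5, 63.2, 163.4]
tcp_rot: [-3.141, -0.006, -0.12]
contact_force: [-0.6, 0.1, -0.2]
grip_width: 69.9
finger_force: 0.0
time: 36.95
tool_pos: [507.6, -233.6, 159.5]
tcp_rot: [-3.14, 0.002, -0.12]
contact_force: [-0.5, 0.5, 0.5]
grip_width: 70.3
finger_force: 0.0
```

View pics/f1.png

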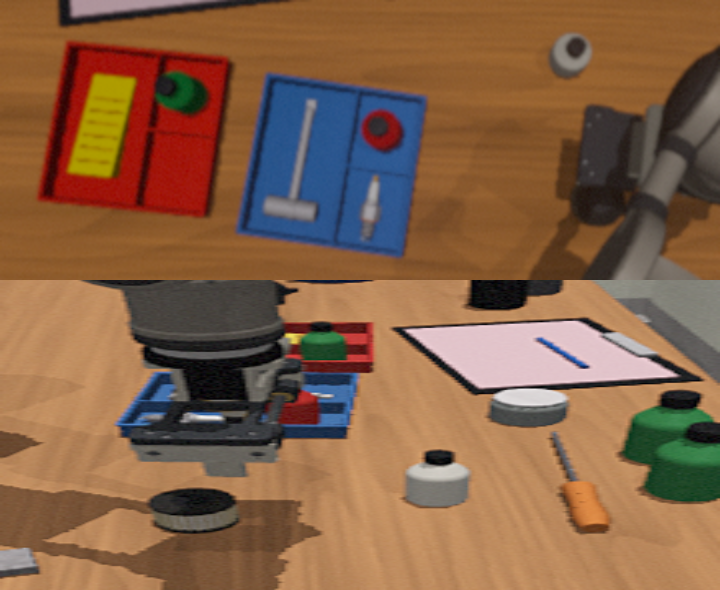

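All five things are in their cells: wedge (100,125), green bottle (182,95), spanner (295,170), red bottle (382,130) and plug (372,208). The white bottle and the filter have not been disturbed, so I'm handing in.

```bash
python3 -c "
from plant import workorder
print(workorder.close_job())"
```

```text
the job is handed in; nothing more can be done
None
```

I handed the job in at about 37 s with both kits made up as ordered and the white bottle and air filter left where they stood; the last pictures show everything in place, but the hand-in returned no verdict.

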